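Load a reagent pack into the analyser drawer

ROBOT

A 7-joint arm with a two-finger parallel gripper is mounted at the origin on the work surface. World frame = base frame: x ahead of the robot, y to its left, z up, the work surface at z = 0. Lengths are in mm, angles in rad, forces in N, time in s.
With the tool pointing down it reaches from about 400 to 875 mm from the base axis. Payload 4.4 kg.
Tool frame: the origin (TCP) lies midway between the tips of the shut fingers; the grasp point (between the pads) lies 19 mm behind it (ctrl.grip_point_offset is the distance from the TCP to the grasp point, in mm); z points along the fingers, y is the direction in which the jaws open and shut (so a half turn about z gives the same grasp; the last joint's range is limited). The gripper opens to 85 mm and grips with 20 to 120 N. Pads are 22 mm wide; open, the fingers measure 114 mm over their backs; the gripper's body (76 mm by 85 mm) begins 54 mm behind the grasp point. The pads swing forward as they close: fully open they stand 13 mm farther back than shut.
Start: joints at [1.268, 0.628, 0.038, 1.517, -0.027, 0.996, -0.02], TCP at [152.513, -631.868, 231.313] pointing down, gripper open.
Joint ranges: [-3.06, 3.06], [-0.37, 2.12], [-1.25, 1.32], [0.18, 2.47], [-1.1, 4.24], [0.23, 1.98], [-2.94, 2.94]. Speed limits (rad/s): [2.57, 2.57, 3.14, 3.14, 3.14, 3.14, 3.14].

INTERFACE

Orientations are given as [roll, pitch, yaw] about the fixed x, y, z axes, in that order (R = Rz(yaw) Ry(pitch) Rx(roll)).
In Python, from cell import ctrl, imaging, models gives the robot as it stands. The module is installed in compiled form; this text tells all that it offers.
- The arm moves only by the tool drive_tool, never from a script. Its argument "deltas" is text: rows parted by semicolons, each of 5 numbers parted by spaces: the shift along the tool's x, y, z in m, then the turn about the tool's z in degrees, then the finger opening in m, from 0 to 0.0854. A call has 1 to 12 rows; each row is the pose to reach, as a shift and turn from the pose commanded when the call began, along the tool's axes at that moment; what a row does not reach only later rows make up. A row lasts 1/8 s, in which the tool goes at most 62.5 mm and 10.7 degrees, less where a joint would pass 70% of its speed; a pose out of reach is approached as far as the arm can. A call with a gripper value outside its range is refused whole. The fingers move at their own pace and stop on an object; the grip force is fixed at half the most. Time passes only in rows, so rows that repeat a pose let the fingers close. It gives the time, the measured TCP pose, the force and the opening at its end, in the units of the state.
- ctrl.read_state(): the state, without advancing time (a new reading comes with each control period).
- imaging.get_image(name): name is "scene" or "top"; returns a dict with "color" (480x640x3 uint8, red, green, blue), "range_z" (480x640 float32, mm along the optical axis (not along the pixel's ray), 0 where there is no reading), "vfov" (degrees; the focal length in pixels is half the picture's height over the tangent of half this angle, whatever the lens; pixels are square), "cx", "cy" (the principal point, pixels), "extrinsics" (4x4, takes a point from camera to world coordinates). Camera axes: x right, y down, z forward; pixel columns grow to the right and rows downward; lengths in mm; the calibration is good to about 2 mm. A picture is of the moment at which its call begins.
- ctrl.finish_job(): hands the job in, once; it reports no verdict.
Trained networks look in a picture, given as the dict that the camera call returned (one of the last four; its "shot" number tells which), for a name from the list of things; names that differ only in an ending like _2 or _b are one class to them, and where a whole thing is asked for, a point or a joint stands for the part that bears it (a point fixed in the world has none). Each returns a list of dicts, best first, with "score" (0 to 1); they miss things now and then, are a little off and sometimes report something else, mostly with a low value. They report only what shows in the picture. A call takes as long as a camera call. They do not tell look-alikes from the thing itself.
- models.spot_in(picture, thing): "point" ([column, row] in pixels, amid what is visible of it).
- models.landmark_of(picture, thing): "point" ([column, row] in pixels: a listed point, or the origin of a listed thing).
The state is a dict: "clock": time; "qpos": joint angles; "qd": joint speeds; "tau": joint torques, N m; "eef_pos": TCP position; "tool_rot": TCP orientation; "force": force on the tool from outside, world axes, zero at the start; "torque": the same for the moment, N m; "width": finger opening in mm.
Only numpy, scipy, OpenCV 4.12 (cv2) and the standard library are available. Lean on these libraries where they do the work, as an engineer would, in place of code of your own. Each camera call takes 0.05 s, during which the arm holds its last target.

TASK

The middle lane of the analyser's open reagent drawer is empty: load the narrow one-nozzle reagent pack from the bench into it, nozzle towards the back of the drawer and sitting flat on the lane floor, carrying it upright and setting it down, not dropping it. Then slide the drawer fully shut without slamming it, and leave the other things on the bench where they are.

Things in the scene. Friction and masses are not known exactly. Their poses are not given: they have to be found in the camera images.
- pack_center (a point): The pack to load: white rectangular bottle 110 (x) x 46 (y) x 74 mm, standing on the bench, with a grey upright grip on top in the middle, 64 (x) x 18 (y) x 28 mm tall, to be held from above; 102 mm tall in all. One grey nozzle, 18 mm across, sticks out 14 mm from its +x end, 30 mm up. About 0.35 kg. The point is its middle, 51 mm above the underside; x towards the nozzle, z up.
- bay (a point): Middle of the floor of the empty middle lane, 24 mm above the bench. x points to the back of the drawer and into the analyser, z up. The lane is 120 (x) x 56 mm (y) inside, dividers 22 mm high, front stop 40 mm high, and two back stops 40 mm high with a 29 mm slot between them that takes the nozzle from above: the pack fits only with its nozzle to the back. It moves with the drawer.
- panel_top (a point): Middle of the top edge of the drawer's front panel, 140 mm above the bench; the panel is 222 mm wide (y) and 18 mm thick, 75 mm before the middle of the lane. It moves with the drawer. x points into the analyser.
- housing_edge (a point): Middle of the lower front edge of the analyser's housing, over the drawer, 142 mm above the bench (a seated pack passes 16 mm below it). The housing is 400 mm wide (y), its face rises to 152 mm and then slopes back at 38 degrees from level. x points into the analyser. Fixed.
- pull (a point): Middle of the drawer's pull, a level bar 110 mm long (y), 14 mm thick (x) and 16 mm high on two end posts, 90 mm above the bench and 35 mm before the front panel's outer face (a 28 mm gap behind the bar). x points into the analyser, the way the drawer closes. It moves with the drawer.
- drawer (a joint): How far the drawer is open, m: 0 shut (front panel against the housing), 0.20 fully out. It slides with about 3 N of friction and some damping, stays where it is left, and meets a firm stop when shut.
- twin_cap_pack (a point): Installed pack, clipped fast in the lane on the drawer's +y side, 61 mm from the empty one: white bottle 110 x 46 x 58 mm, two grey screw caps on top, 70 mm tall in all. The point is the middle of its underside; x to its nozzle at the back of the drawer, z up.
- single_cap_pack (a point): Installed pack, clipped fast in the lane on the drawer's -y side, 61 mm from the empty one: white bottle 110 x 46 x 50 mm, one grey screw cap on top, 66 mm tall in all. The point is the middle of its underside; x to its nozzle at the back of the drawer, z up.
- wide_pack_center (a point): Bystander: a pack for another machine, like the one to load but 92 mm wide and with two nozzles; 110 mm long, 102 mm tall with its grip. The two may have changed places on the bench. The point is its middle, 51 mm above the underside; x to the nozzles. Leave it alone.
- tube_rack_center (a point): A bystander: grey rack of capped sample tubes, 160 mm long (x), 75 mm wide, 86 mm tall. The point is on its middle, 40 mm above the underside. Leave it alone.
- flask_center (a point): A bystander: white round jar with a white screw cap, 68 mm in diameter, 130 mm tall. The point is its middle, 65 mm above the underside. Leave it alone.
- nozzle_tip (a point): Tip of the nozzle of the pack to load, in the middle of its end face, 69 mm from the middle of the pack and 30 mm above its underside; same axes as pack_center.
Mind the look-alikes: they are no part of the job. Leave any red look-alike of the part that bears pack_center alone.

How it is judged (in metres and radians):
On the way:
1. the pack stands released and flat in the middle lane, nozzle to the back, while the drawer is still open (value of joint drawer above 0.1 m and x of nozzle_tip in the frame of bay above 0.055 m and x of pack_center in the frame of bay between -0.008 and 0.008 m and y of pack_center in the frame of bay between -0.008 and 0.008 m and z of pack_center in the frame of bay below 0.055 m and angle between pack_center's own z axis and vertical below 0.06 rad and contact force between pack and the fingers below 0.2 N), for 0.2 s.
At the end, for the whole second after the job is handed in: The drawer is shut to within 4 mm; the pack stands in the middle lane, nozzle to the back, its middle within 8 mm of the lane's along and across, flat on the floor (within 4 mm, tilted under 0.06 rad), at rest (value of joint drawer below 0.004 m and x of nozzle_tip in the frame of bay above 0.055 m and x of pack_center in the frame of bay between -0.008 and 0.008 m and y of pack_center in the frame of bay between -0.008 and 0.008 m and z of pack_center in the frame of bay below 0.055 m and angle between pack_center's own z axis and vertical below 0.06 rad and linear speed of pack below 0.02 m/s); the robot touches nothing.
It fails at once if the pack is tipped more than 0.5 rad from upright (angle between pack_center's own z axis and vertical above 0.5 rad).
It fails at once if the pack falls or is thrown: faster than 0.6 m/s with no finger on it (linear speed of pack above 0.6 m/s and contact force between pack and the fingers below 0.1 N).
It fails at once if the drawer is slammed: closing faster than 0.4 m/s (velocity of joint drawer below -0.4 m/s).
It fails at once if the wide pack, the tube rack or the jar is moved more than 30 mm (distance of any of wide_pack_center, tube_rack_center, flask_center from where it was at the start of the episode above 0.03 m).
It also fails if it takes over 48 s, if anything falls off the work surface, if the arm or the gripper's body presses on something with over 40 N, if the wrist force passes 120 N, or if a joint passes its speed limit or range.

## Working session

There is one attempt and no reset: what is moved stays moved. The work goes in short steps, Python scripts to look and compute and a tool call to move; the robot and the scene stay as the last step left them, time stands still between calls to the robot, and variables do not carry over. Pictures are saved under pics/ and viewed, and the job is handed in when it is done.

Besides the shell and the picture viewer there is one more tool, called by a JSON object that holds its "name" and its "arguments", one argument or row to a line. drive_tool: Moves the arm, as the interface text tells. Its arguments: {"type":"object","properties":{"deltas":{"type":"string"}},"required":["deltas"]}

```bash
mkdir -p pics; cat > h.py <<'E'
import numpy as np, cv2
from cell import ctrl, imaging, models
def K(im):
    f=240/np.tan(np.radians(im['vfov'])/2); return f,im['cx'],im['cy']
def cloud(im):
    f,cx,cy=K(im); z=im['range_z'].astype(float)
    v,u=np.mgrid[0:480,0:640]
    P=np.stack([(u-cx)*z/f,(v-cy)*z/f,z,np.ones_like(z)],-1)
    W=P@np.array(im['extrinsics']).T
    W=W[...,:3]; W[z==0]=np.nan; return W
def save(im,n,s=1,crop=None):
    c=im['color'][...,::-1]
    if crop: x0,y0,x1,y1=crop; c=c[y0:y1,x0:x1]
    cv2.imwrite('pics/'+n,cv2.resize(c,None,fx=s,fy=s,interpolation=cv2.INTER_CUBIC))
def proj(im,p):
    f,cx,cy=K(im); q=np.linalg.inv(np.array(im['extrinsics']))@np.r_[p,1]
    return [f*q[0]/q[2]+cx,f*q[1]/q[2]+cy]
E
python3 - <<'E'
from h import *
s=ctrl.read_state(); print(s['clock'],s['eef_pos'],s['tool_rot'],s['width'],ctrl.grip_point_offset)
for n in ['scene','top']:
    im=imaging.get_image(n); save(im,n+'0.png'); np.save(n+'0.npy',im,allow_pickle=True)
    W=cloud(im)
    print(n,K(im),np.array(im['extrinsics']).round(3).tolist())
    for t in ['pack_center','bay','panel_top','housing_edge','pull','wide_pack_center','tube_rack_center','flask_center','nozzle_tip','twin_cap_pack','single_cap_pack']:
        for r in models.landmark_of(im,t)[:3]:
            u,v=np.round(r['point']).astype(int)
            print(t,r['score'],u,v,W[np.clip(v,0,479),np.clip(u,0,639)].round(0))
E
```

```text
0.0 [ 152.35888222 -631.21593104  230.37711477] [-3.13961782e+00  4.01939901e-05  2.36824490e-01] 85.3729637635636 18.700000000000003
scene (np.float64(610.7534868251294), 313.4885592513985, 241.50366320776058) [[0.542, 0.522, -0.659, 1538.586], [0.84, -0.319, 0.438, -623.654], [0.018, -0.791, -0.612, 1024.067], [0.0, 0.0, 0.0, 1.0]]
pack_center 0.92 156 363 [ 684. -430.   72.]
pack_center 0.72 163 307 [ 540. -357.   73.]
pack_center 0.6 316 310 [721. -69.  66.]
bay 0.96 388 241 [637. 198.  98.]
panel_top 0.67 370 210 [550. 204. 138.]
housing_edge 0.9 420 189 [551. 368. 148.]
pull 0.89 355 229 [553. 158.  98.]
wide_pack_center 0.7 234 274 [ 527. -174.   77.]
wide_pack_center 0.68 356 232 [564. 153.  98.]
tube_rack_center 0.9 313 310 [714. -73.  63.]
flask_center 0.59 236 324 [ 701. -256.  105.]
nozzle_tip 0.94 130 387 [ 688. -490.   41.]
nozzle_tip 0.68 189 317 [ 563. -309.   37.]
twin_cap_pack 0.62 374 226 [584. 193. 114.]
top (np.float64(591.9150145103443), 316.2245248192416, 248.38106610399825) [[-0.025, -0.992, 0.127, 387.937], [-1.0, 0.026, 0.003, 15.573], [-0.006, -0.127, -0.992, 1598.63], [0.0, 0.0, 0.0, 1.0]]
pack_center 0.96 457 275 [ 506. -342.   69.]
pack_center 0.89 482 218 [ 646. -404.  110.]
bay 0.61 222 264 [554. 273.  27.]
panel_top 0.92 242 259 [553. 204. 143.]
panel_top 0.7 440 256 [ 559. -307.   41.]
housing_edge 0.75 177 265 [555. 395.  20.]
housing_edge 0.55 217 288 [487. 277.  84.]
pull 0.89 260 264 [545. 165.  92.]
pull 0.38 458 273 [ 509. -340.   92.]
wide_pack_center 0.59 384 285 [ 483. -149.  100.]
tube_rack_center 0.75 342 212 [676. -49.  86.]
flask_center 0.71 417 214 [ 658. -237.  124.]
flask_center 0.53 383 282 [ 490. -147.  103.]
nozzle_tip 0.8 440 255 [ 562. -307.   42.]
nozzle_tip 0.63 504 210 [ 673. -475.   70.]
twin_cap_pack 0.61 221 288 [487. 267.  81.]
twin_cap_pack 0.27 260 263 [548. 165.  90.]
single_cap_pack 0.97 218 244 [599. 272.  95.]
```

View pics/scene0.png

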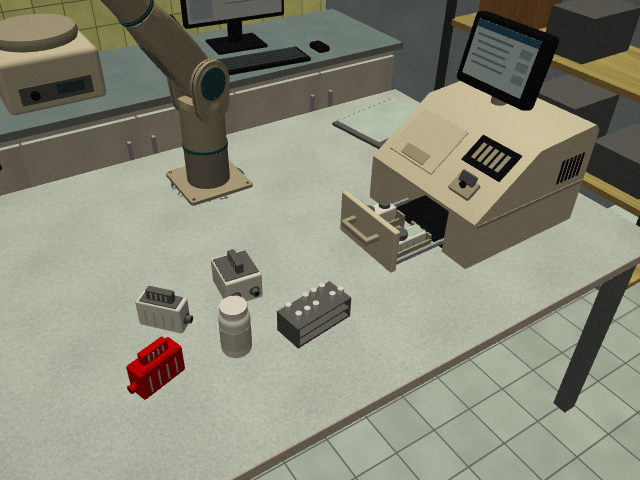

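View pics/top0.png

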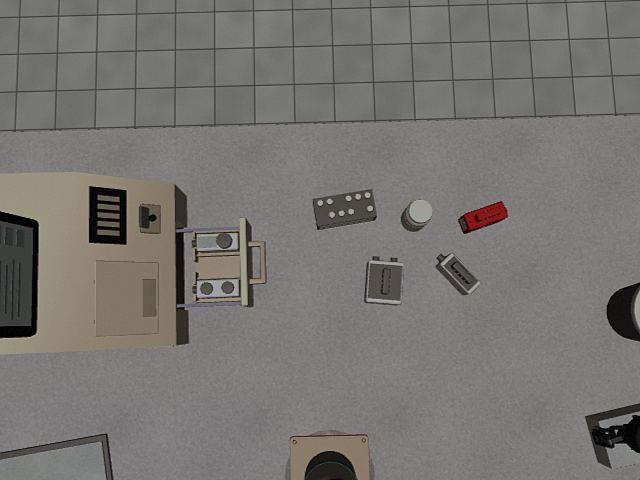

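```bash
python3 - <<'E'
from h import *
im=np.load('top0.npy',allow_pickle=True).item(); W=cloud(im)
save(im,'crop0.png',6,(420,240,500,310)); save(im,'crop1.png',6,(165,205,285,325))
s=np.load('scene0.npy',allow_pickle=True).item(); Ws=cloud(s); save(s,'crop2.png',6,(125,270,215,345)); 
print('bench z',np.nanmedian(W[330:400,350:550,2]),np.nanmedian(Ws[380:440,250:300,2]))
for nm,w in(('top',W),('scene',Ws)):
  x,y,z=w[...,0],w[...,1],w[...,2]
  for a,b in((64,82),(92,112)):
    m=(abs(x-520)<110)&(abs(y+340)<75)&(z>a)&(z<b)&(im['color'][...,0]<2*im['color'][...,1].astype(int)+30 if nm=='top' else s['color'][...,0]<2*s['color'][...,1].astype(int)+30)
    p=w[m]; r=cv2.minAreaRect(p[:,:2].astype(np.float32)); print(nm,a,m.sum(),np.round(r[0]),np.round(r[1]),r[2],p[:,2].mean(), p[:,:2].mean(0))
  for t,(x0,x1,y0,y1,a,b) in dict(panel=(400,700,190,222,120,150),pull=(400,700,140,175,80,110)).items():
    m=(x>x0)&(x<x1)&(y>y0)&(y<y1)&(z>a)&(z<b); p=w[m]; r=cv2.minAreaRect(p[:,:2].astype(np.float32)); print(nm,t,m.sum(),np.round(r[0]),np.round(r[1]),r[2],p.mean(0).round(1))
E
```

```text
bench z -0.6278018211592098 -0.20870680414282106
top 64 537 [ 541. -383.] [111. 140.] 43.71341323852539 73.43266037445687 [ 509.12969529 -347.64538394]
top 92 191 [ 510. -350.] [64. 20.] 38.88235855102539 100.10725746018589 [ 509.49768751 -349.506551  ]
top panel 703 [550. 202.] [221.  20.] 0.8254275918006897 [548.1 200.9 138. ]
top pull 293 [550. 162.] [109.  23.] 1.2061680555343628 [549.8 159.4  96.6]
scene 64 591 [ 515. -354.] [115.  50.] 41.572940826416016 72.98391559971002 [ 527.00882899 -354.88281939]
scene 92 229 [ 518. -354.] [66. 27.] 41.01490020751953 99.4778744017416 [ 518.21579254 -353.11888509]
scene panel 637 [554. 203.] [228.  26.] 0.060534439980983734 [568.6 196.8 134.8]
scene pull 300 [555. 160.] [115.  29.] 0.041733141988515854 [558.8 156.8  94.2]
```

View pics/crop0.png

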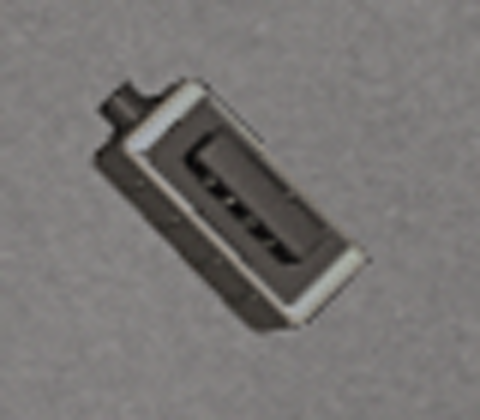

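View pics/crop1.png

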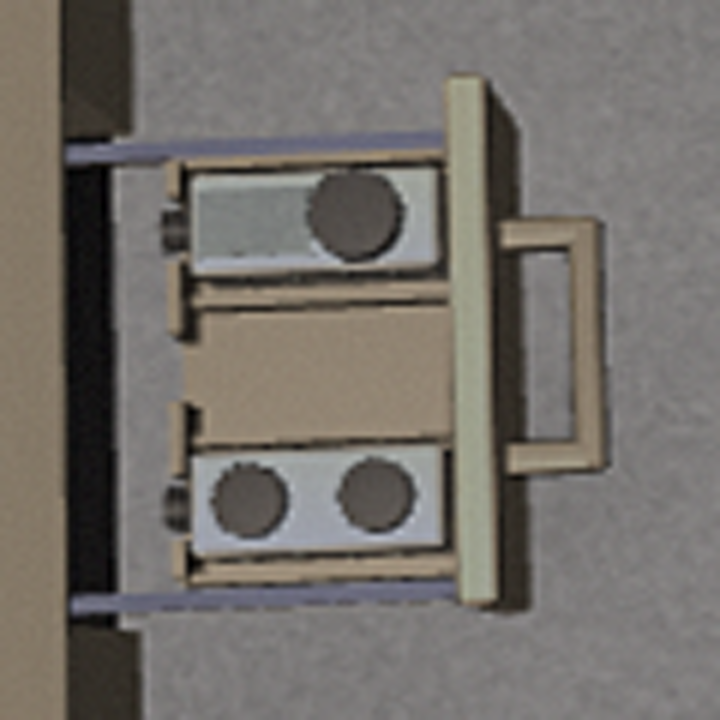

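View pics/crop2.png

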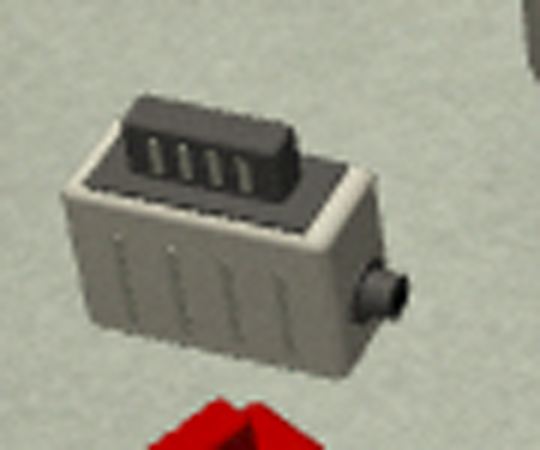

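The top picture shows three packs. The white narrow one at (458,274) has one nozzle, at (440,256). The red narrow one at (484,217) is a look-alike, and the wide two-nozzle one is at (385,282). The crop confirms the target is the white, one-nozzle pack. The drawer's empty middle lane shows near (218,264), and it closes along +y.

```bash
cat >> h.py <<'E'
def plan(pos,yaw,cur=None,cyaw=None):
    s=ctrl.read_state(); p=np.array(s['eef_pos'] if cur is None else cur); y=s['tool_rot'][2] if cyaw is None else cyaw
    d=np.array(pos)-p; c,n=np.cos(y),np.sin(y)
    print('from',p.round(1),round(y,4),'tool xyz m',np.round([(c*d[0]+n*d[1])/1e3,(n*d[0]-c*d[1])/1e3,-d[2]/1e3],4),'turn',round(-np.degrees(yaw-y),2))
E
python3 - <<'E'
from h import *
for n in('top','scene'):
  im=np.load(n+'0.npy',allow_pickle=True).item(); w=cloud(im); c=im['color'].astype(int)
  ctr=np.array([512,-351]); a=np.radians(39.5); e=np.array([np.cos(a),np.sin(a)]); q=np.array([-e[1],e[0]])
  l=(w[...,:2]-ctr)@np.stack([e,q],1); z=w[...,2]
  for lo,hi in((68,80),(94,110)):
    m=(abs(l[...,0])<66)&(abs(l[...,1])<40)&(z>lo)&(z<hi)&(c[...,0]<1.5*c[...,1]+10)
    r=cv2.minAreaRect(w[m][:,:2].astype(np.float32)); print(n,lo,m.sum(),np.round(r[0],1),np.round(r[1],1),r[2])
plan([512,-351,231],np.radians(39.5),[152.5,-631.9,231.3])
E
```

```text
top 68 466 [ 509.5 -350.4] [109.4  46.8] 41.51213836669922
top 94 178 [ 510.1 -350.1] [63.8 19.6] 38.53256607055664
scene 68 494 [ 517.  -353.9] [110.2  45.9] 42.74052047729492
scene 94 209 [ 515.8 -351.8] [66.1 22. ] 41.01490020751953
from [ 152.5 -631.9  231.3] 0.2368 tool xyz m [ 4.154e-01 -1.887e-01  3.000e-04] turn -25.93
```

{"name": "drive_tool", "arguments": {
  "deltas": "0.04 -0.018 0 -3 0.0854; 0.09 -0.041 0 -6 0.0854; 0.14 -0.064 0 -9 0.0854; 0.19 -0.086 0 -12 0.0854; 0.24 -0.109 0 -15 0.0854; 0.29 -0.132 0 -19 0.0854; 0.34 -0.154 0 -23 0.0854; 0.38 -0.173 0 -26 0.0854; 0.407 -0.185 0 -27.4 0.0854; 0.416 -0.189 0 -27.4 0.0854; 0.416 -0.189 0 -27.4 0.0854"
}}

```text
clock: 2.58
eef_pos: [512.2, -350.9, 231.2]
tool_rot: [-3.141, 0.001, 0.715]
force: [-0.1, -0.6, -0.5]
width: 85.4
```

```bash
python3 - <<'E'
from h import *
s=ctrl.read_state(); print(s['clock'],np.round(s['qpos'],3),s['eef_pos'],s['tool_rot'])
for n in ['scene','top']:
    im=imaging.get_image(n); save(im,n+'1.png',2.5 if n=='scene' else 3,(80,180,320,400) if n=='scene' else (330,150,560,330))
    print(n,proj(im,s['eef_pos']))
plan([513,-351.5,78],np.radians(40.8))
E
```

```text
2.575 [ 0.615  0.586 -0.098  1.601  0.067  0.958 -0.361] [ 512.20050658 -350.87349547  231.22073626] [-3.14145919e+00  7.26480495e-04  7.14814435e-01]
scene [np.float64(150.79141481467818), np.float64(243.28117089912314)]
top [np.float64(476.64526572610754), np.float64(266.26420068912523)]
from [ 511.  -352.2  231.3] 0.7123 tool xyz m [0.002  0.0008 0.1533] turn 0.01
```

View pics/scene1.png

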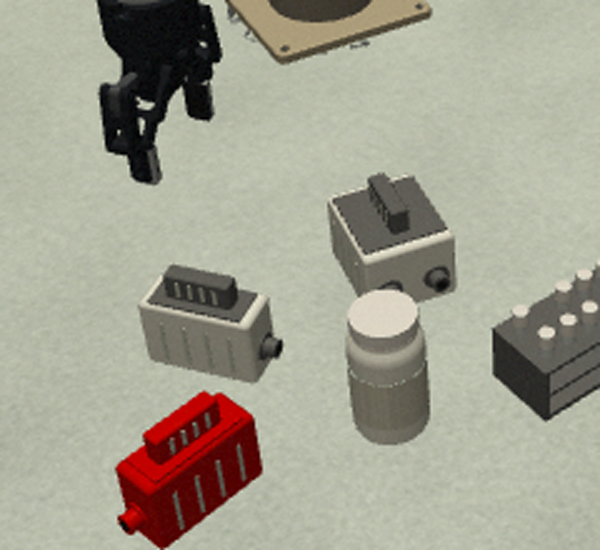

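View pics/top1.png

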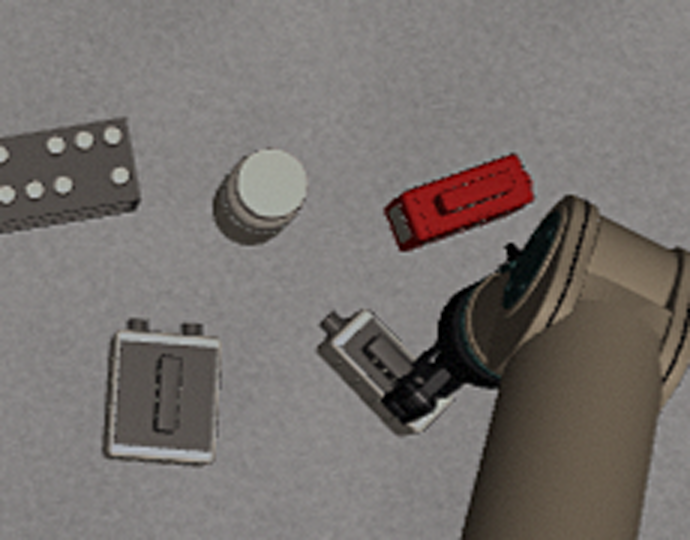

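{"name": "drive_tool", "arguments": {
  "deltas": "0 0 0.04 0 0.0854; 0 0 0.09 0 0.0854; 0 0 0.125 0 0.0854; 0 0 0.143 0 0.0854; 0 0 0.152 0 0.0854; 0 0 0.152 0 0.0854; 0 0 0.152 0 0.0854"
}}

```text
clock: 3.55
eef_pos: [513.4, -351.2, 80.7]
tool_rot: [3.139, -0.001, 0.715]
force: [0.2, 0.2, -0.9]
width: 85.5
```

```bash
python3 - <<'E'
from h import *
im=imaging.get_image('scene'); save(im,'scene2.png',6,(110,250,220,340))
E
```

```text
(no output)
```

View pics/scene2.png

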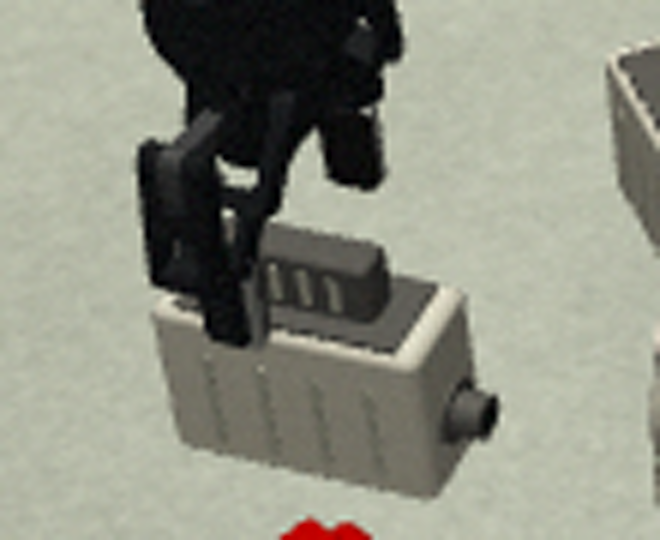

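```bash
python3 - <<'E'
from h import *
im=imaging.get_image('scene')
for s in (-20,-11,0,11,20,32):
  for p in (np.array([513.4+.755*s+.656*43,-351.2+.656*s-.755*43,93]),np.array([513.4+.755*s+.656*9,-351.2+.656*s-.755*9,102])):
    u=proj(im,p); print(s,p.round(),np.round((np.array(u)-[110,250])*6), end=' ')
  print()
E
```

```text
-20 [ 527. -397.   93.] [193. 320.] -20 [ 504. -371.  102.] [235. 241.] 
-11 [ 533. -391.   93.] [216. 325.] -11 [ 511. -365.  102.] [257. 246.] 
0 [ 542. -384.   93.] [243. 331.] 0 [ 519. -358.  102.] [284. 252.] 
11 [ 550. -376.   93.] [270. 337.] 11 [ 528. -351.  102.] [311. 258.] 
20 [ 557. -371.   93.] [293. 343.] 20 [ 534. -345.  102.] [333. 263.] 
32 [ 566. -363.   93.] [323. 349.] 32 [ 543. -337.  102.] [363. 270.]
```

{"name": "drive_tool", "arguments": {
  "deltas": "0 0 0.0015 0 0.05; 0 0 0.0015 0 0.03; 0 0 0.0015 0 0.01; 0 0 0.0015 0 0; 0 0 0.0015 0 0; 0 0 0.0015 0 0; 0 0 0.0015 0 0; 0 0 0.0015 0 0"
}}

```text
clock: 4.65
eef_pos: [512.8, -350.8, 78.0]
tool_rot: [3.141, -0.0, 0.715]
force: [1.1, -1.7, 2.0]
width: 16.9
```

{"name": "drive_tool", "arguments": {
  "deltas": "0 0 -0.01 0 0; 0 0 -0.03 0 0; 0 0 -0.06 0 0; 0 0 -0.1 0 0; 0 0 -0.14 0 0; 0 0 -0.165 0 0; 0 0 -0.17 0 0; 0 0 -0.17 0 0"
}}

```text
clock: 5.65
eef_pos: [511.9, -350.1, 247.0]
tool_rot: [-3.14, 0.0, 0.715]
force: [-0.3, 0.4, -2.6]
width: 17.0
```

```bash
python3 - <<'E'
from h import *
for n in ['scene','top']:
    im=imaging.get_image(n); save(im,n+'3.png',3,(60,150,260,350) if n=='scene' else (380,200,560,330))
t=np.load('top0.npy',allow_pickle=True).item(); w=cloud(t); s0=np.load('scene0.npy',allow_pickle=True).item(); ws=cloud(s0)
# drawer features: dividers, stops, panel
for nm,w in(('top',w),('scene',ws)):
  x,y,z=w[...,0],w[...,1],w[...,2]
  for t,(x0,x1,y0,y1,a,b) in dict(panel=(400,700,180,230,133,146),stops=(400,700,325,360,50,70),twin=(450,520,215,335,72,88),single=(570,650,215,335,66,82),floor=(520,580,215,345,15,33),pull=(400,700,140,185,90,104)).items():
    m=(x>x0)&(x<x1)&(y>y0)&(y<y1)&(z>a)&(z<b); p=w[m]
    if len(p)<8: print(nm,t,len(p)); continue
    r=cv2.minAreaRect(p[:,:2].astype(np.float32)); print(nm,t,m.sum(),np.round(r[0],1),np.round(r[1],1),round(r[2],2),p.mean(0).round(1),np.percentile(p,[1,99],axis=0).round(1).tolist())
E
```

```text
top panel 614 [549.9 201.9] [220.7  19.1] 0.83 [548.9 201.6 139.1] [[441.8, 192.5, 133.5], [657.8, 211.7, 145.4]]
top stops 215 [547.2 335.8] [187.3  20.5] 0.32 [550.9 338.3  60.5] [[454.1, 325.9, 50.2], [640.9, 345.4, 68.8]]
top twin 521 [487.3 274.7] [ 46.2 109.4] 0.21 [486.5 273.3  81.2] [[464.4, 221.1, 73.2], [509.8, 329.0, 87.2]]
top single 521 [608.6 277.2] [ 47.7 108.7] 1.37 [607.6 282.5  73.8] [[586.3, 223.5, 66.6], [631.6, 330.5, 81.1]]
top floor 866 [549.7 285.2] [ 54.4 117.8] 1.04 [549.9 284.1  23.8] [[523.0, 227.8, 16.2], [576.7, 341.9, 31.6]]
top pull 323 [550.1 167.4] [ 34.7 108.9] 89.9 [550.2 162.4  96.9] [[495.8, 151.1, 90.5], [604.0, 184.0, 103.3]]
scene panel 448 [552.8 198.9] [226.   24.2] 1.43 [560.6 197.8 138.7] [[446.6, 188.6, 133.3], [664.8, 209.9, 144.0]]
scene stops 144 [524.9 339.5] [ 29.1 250.2] 87.03 [564.1 338.1  59.3] [[402.0, 326.6, 50.1], [646.7, 359.5, 68.2]]
scene twin 181 [492.9 293.7] [51.2 67.1] 3.39 [501.6 292.3  80.9] [[469.1, 264.6, 72.6], [516.7, 327.4, 87.7]]
scene single 272 [621.2 291. ] [ 54.1 116.8] 23.03 [621.6 293.3  73.6] [[588.3, 239.3, 66.6], [638.3, 331.1, 80.0]]
scene floor 36 [526.8 332.4] [28.9 17.2] 52.0 [527.1 332.6  26.3] [[520.3, 316.2, 20.8], [539.2, 343.5, 32.7]]
scene pull 269 [554.  164.3] [ 39.  116.1] 88.81 [556.8 160.1  96.3] [[498.8, 147.0, 90.4], [610.3, 183.7, 101.8]]
```

View pics/scene3.png

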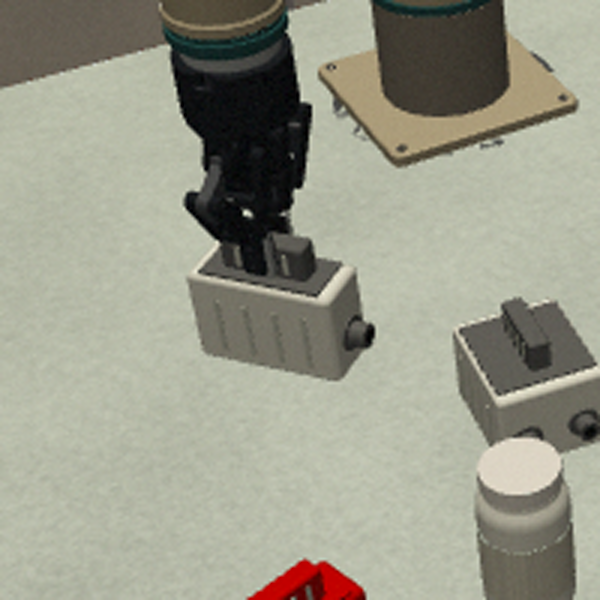

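View pics/top3.png

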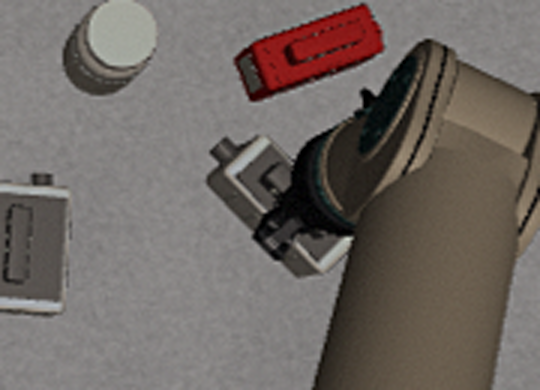

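{"name": "drive_tool", "arguments": {
  "deltas": "0.01 -0.01 0 0 0; 0.04 -0.041 0 -3 0; 0.075 -0.076 0 -7 0; 0.11 -0.112 0 -12 0; 0.147 -0.15 0 -17 0; 0.184 -0.187 0 -22 0; 0.221 -0.225 0 -27 0; 0.258 -0.263 0 -32 0; 0.295 -0.3 0 -37 0; 0.33 -0.336 0 -42 0; 0.362 -0.369 0 -46 0; 0.388 -0.395 0 -48.5 0"
}}

```text
clock: 7.25
eef_pos: [545.1, 205.3, 247.3]
tool_rot: [-3.14, -0.001, 1.566]
force: [0.9, -0.9, -3.1]
width: 17.0
```

```bash
python3 - <<'E'
from h import *
s=ctrl.read_state();print(s['qpos'])
plan([551,276,247],np.radians(90.7))
E
```

```text
[-0.16742355  0.53400241 -0.37248008  1.68439028  0.22527951  0.96674252
 -0.62647514]
from [545.1 205.3 247.3] 1.5658 tool xyz m [0.0707 0.0056 0.0003] turn -0.99
```

{"name": "drive_tool", "arguments": {
  "deltas": "0.02 0.002 0 -0.5 0; 0.045 0.004 0 -1 0; 0.065 0.005 0 -1.2 0; 0.073 0.005 0 -1.2 0; 0.073 0.005 0 -1.2 0; 0.073 0.005 0 -1.2 0"
}}

```text
clock: 8.0
eef_pos: [552.5, 273.5, 247.7]
tool_rot: [-3.141, 0.001, 1.581]
force: [-0.3, -0.7, -3.1]
width: 16.9
```

```bash
python3 - <<'E'
from h import *
s=ctrl.read_state();print(s['eef_pos'],s['tool_rot'],s['qpos'])
for n in ['scene','top']:
    im=imaging.get_image(n); save(im,n+'4.png',4,(320,110,480,260) if n=='scene' else (160,200,300,320)); np.save(n+'4.npy',im,allow_pickle=True)
E
```

```text
[552.49396129 273.49790422 247.70173145] [-3.14145536e+00  1.40909677e-03  1.58080731e+00] [-0.27886623  0.58358337 -0.37018454  1.58858278  0.23818461  1.01504121
 -0.7096254 ]
```

View pics/scene4.png

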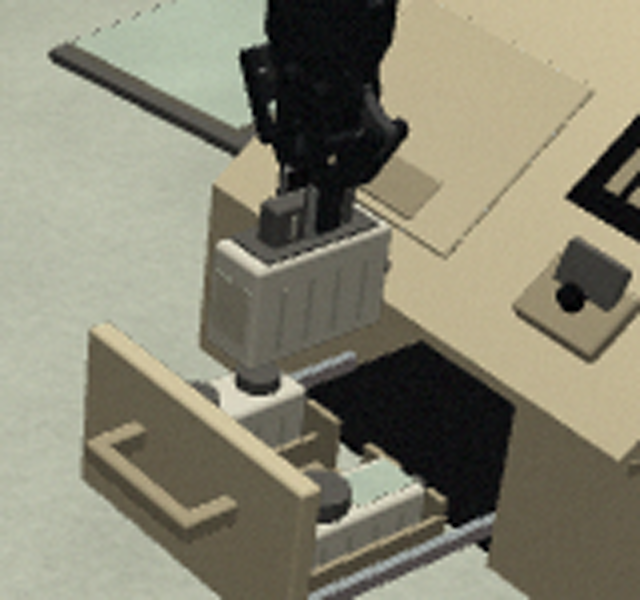

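View pics/top4.png

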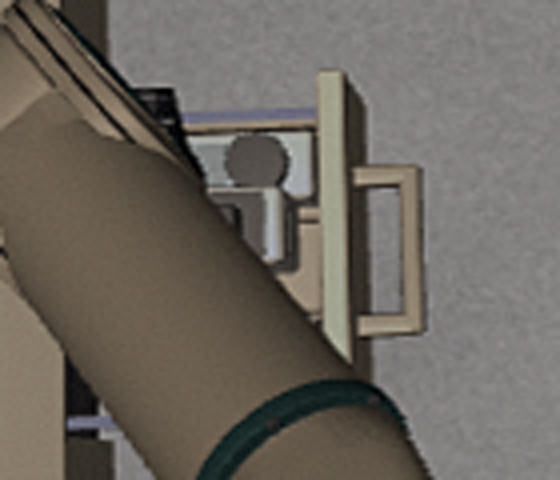

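```bash
python3 - <<'E'
from h import *
im=np.load('scene4.npy',allow_pickle=True).item(); w=cloud(im)
x,y,z=w[...,0],w[...,1],w[...,2]
def pl(nm,m,ax):
    p=w[m]; o=1-ax
    A=np.c_[p[:,o],p[:,2],np.ones(len(p))]; k=np.ones(len(p),bool)
    for _ in range(6):
        c=np.linalg.lstsq(A[k],p[k,ax],rcond=None)[0]; r=p[:,ax]-A@c; k=abs(r)<4
    print(nm,len(p),k.sum(),'mean',p[k].mean(0).round(1),'slope other %.3f z %.3f'%(c[0],c[1]),'range',np.percentile(p[k],[2,98],axis=0).round(0).tolist())
    return c
fr=(abs(x-552)<19)&(abs(y-215)<25)&(z>185)&(z<232); pl('pack front',fr,1)
sd=(abs(x-578)<20)&(y>226)&(y<325)&(z>185)&(z<232); pl('pack side',sd,0)
pf=(x>450)&(x<650)&(abs(y-190)<15)&(z>40)&(z<130)&((abs(x-550)>65)|(z<70)); pl('panel outer',pf,1)
ps=(abs(x-661)<15)&(y>190)&(y<212)&(z>40)&(z<132); pl('panel end',ps,0)
ss=(abs(x-632)<15)&(y>235)&(y<330)&(z>48)&(z<72); pl('single side',ss,0)
b=(x>520)&(x<590)&(y>210)&(y<340)&(z>239)&(z<250); r=cv2.minAreaRect(w[b][:,:2].astype(np.float32)); print('body top',b.sum(),r,w[b].mean(0))
t=np.load('top4.npy',allow_pickle=True).item(); w=cloud(t); x,y,z=w[...,0],w[...,1],w[...,2]
b=(x>520)&(x<590)&(y>210)&(y<340)&(z>236)&(z<252); print('top body',b.sum(),np.percentile(w[b],[1,99],axis=0).round(1).tolist())
p=w[b]; q=p[p[:,1]<225]; print(q[:,0].min(),q[:,0].max()); q=p[p[:,0]>555]; print(q[:,1].min())
E
```

```text
pack front 168 160 mean [553.3 216.9 208. ] slope other 0.003 z -0.000 range [[534.0, 214.0, 185.0], [570.0, 220.0, 231.0]]
pack side 450 427 mean [575.6 273.5 208.6] slope other -0.015 z -0.000 range [[572.0, 229.0, 187.0], [579.0, 322.0, 231.0]]
panel outer 540 521 mean [574.9 192.7  83.1] slope other 0.019 z 0.001 range [[453.0, 188.0, 41.0], [648.0, 197.0, 128.0]]
panel end 278 171 mean [661.9 199.9  88.3] slope other 0.224 z 0.010 range [[657.0, 191.0, 42.0], [665.0, 210.0, 131.0]]
single side 277 194 mean [634.7 282.5  60.7] slope other -0.026 z -0.114 range [[630.0, 240.0, 49.0], [639.0, 328.0, 72.0]]
body top 307 ((554.7026977539062, 269.7994384765625), (48.24344253540039, 116.09420013427734), 0.807218611240387) [563.07987571 260.47354201 244.24478715]
top body 220 [[529.0, 217.9, 236.2], [573.6, 258.1, 251.2]]
528.5981719623308 573.0951713792674
217.45929230932373
```

{"name": "drive_tool", "arguments": {
  "deltas": "0.004 -0.002 0.02 -0.3 0; 0.004 -0.002 0.05 -0.3 0; 0.004 -0.002 0.08 -0.3 0; 0.004 -0.002 0.095 -0.3 0; 0.004 -0.002 0.1 -0.3 0; 0.004 -0.002 0.1 -0.3 0"
}}

```text
clock: 8.85
eef_pos: [550.7, 279.2, 148.4]
tool_rot: [3.141, -0.0, 1.587]
force: [0.1, -0.5, -2.6]
width: 16.5
```

```bash
python3 - <<'E'
from h import *
s=ctrl.read_state();print(s['eef_pos'],s['tool_rot'])
for n in ['scene','top']:
    im=imaging.get_image(n); save(im,n+'5.png',5,(330,140,450,260) if n=='scene' else (170,210,290,320)); np.save(n+'5.npy',im,allow_pickle=True)
im=np.load('scene5.npy',allow_pickle=True).item(); w=cloud(im)
x,y,z=w[...,0],w[...,1],w[...,2]
fr=(abs(x-552)<19)&(abs(y-217)<12)&(z>142)&(z<300); print(fr.sum(), np.median(w[fr],axis=0) if fr.sum() else '')
sd=(abs(x-575)<9)&(y>226)&(y<325)&(z>100)&(z<135); p=w[sd]; print(sd.sum(),np.median(p,axis=0),np.polyfit(p[:,1],p[:,0],1))
b=(x>520)&(x<590)&(y>210)&(y<340)&(z>139)&(z<150); r=cv2.minAreaRect(w[b][:,:2].astype(np.float32)); print('body top',b.sum(),r,w[b].mean(0))
t=np.load('top5.npy',allow_pickle=True).item(); w=cloud(t); x,y,z=w[...,0],w[...,1],w[...,2]
b=(x>520)&(x<590)&(y>214)&(y<340)&(z>136)&(z<152); print('top body',b.sum(),np.percentile(w[b],[1,99],axis=0).round(1).tolist())
b=(x>440)&(x<670)&(y>180)&(y<214)&(z>132)&(z<148); print('top panel',b.sum(),np.percentile(w[b],[1,50,99],axis=0).round(1).tolist())
E
```

```text
[550.72151705 279.17491597 148.43549004] [ 3.14061295e+00 -4.87243533e-04  1.58742662e+00]
22 [555.24138409 225.22571615 144.89867649]
286 [574.23445682 277.05087986 119.54085672] [-1.89258416e-02  5.79338775e+02]
body top 299 ((554.662841796875, 275.45184326171875), (48.41704559326172, 111.69638061523438), 0.3811095058917999) [561.78871034 265.80798084 144.57093294]
top body 148 [[532.3, 223.9, 137.0], [572.3, 258.9, 151.0]]
top panel 453 [[503.9, 192.6, 132.4], [578.9, 201.8, 139.3], [658.1, 211.9, 147.1]]
```

View pics/scene5.png

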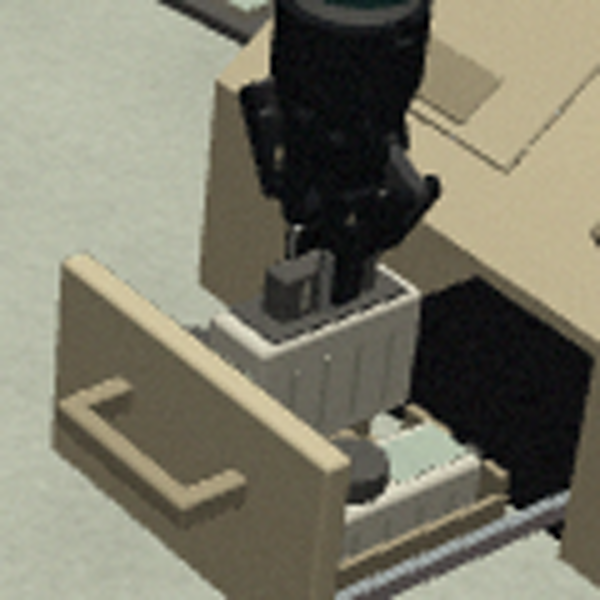

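View pics/top5.png

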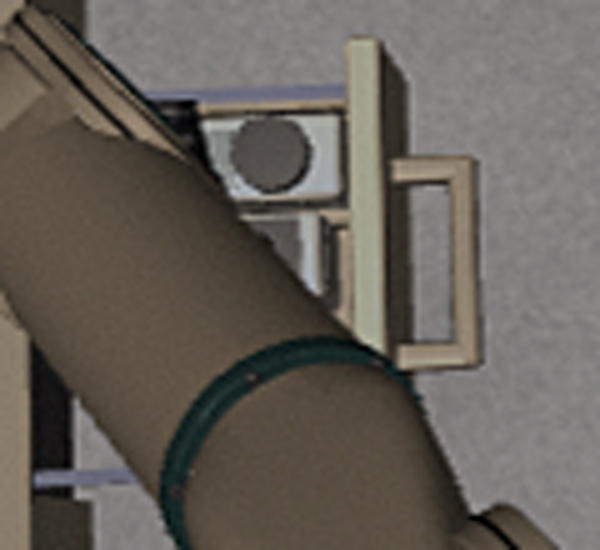

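{"name": "drive_tool", "arguments": {
  "deltas": "-0.001 -0.0005 0.004 0 0; -0.0012 -0.0005 0.013 0 0; -0.0012 -0.0005 0.024 0 0; -0.0012 -0.0005 0.033 0 0; -0.0012 -0.0005 0.039 0 0; -0.0012 -0.0005 0.042 0 0; -0.0012 -0.0005 0.044 0 0; -0.0012 -0.0005 0.044 0 0"
}}

```text
clock: 9.95
eef_pos: [549.8, 277.9, 103.9]
tool_rot: [3.141, -0.0, 1.588]
force: [-0.2, -0.1, -3.2]
width: 16.9
```

```bash
python3 - <<'E'
from h import *
for i in range(1):
    im=imaging.get_image('scene'); save(im,'scene6.png',5,(330,140,450,260))
    s=ctrl.read_state();print(s['eef_pos'],s['tool_rot'],s['force'])
E
```

```text
[549.91794525 277.88416394 104.05689504] [ 3.14114059e+00 -2.10779357e-04  1.58758314e+00] [-0.25327776 -0.2737475  -3.13232478]
```

View pics/scene6.png

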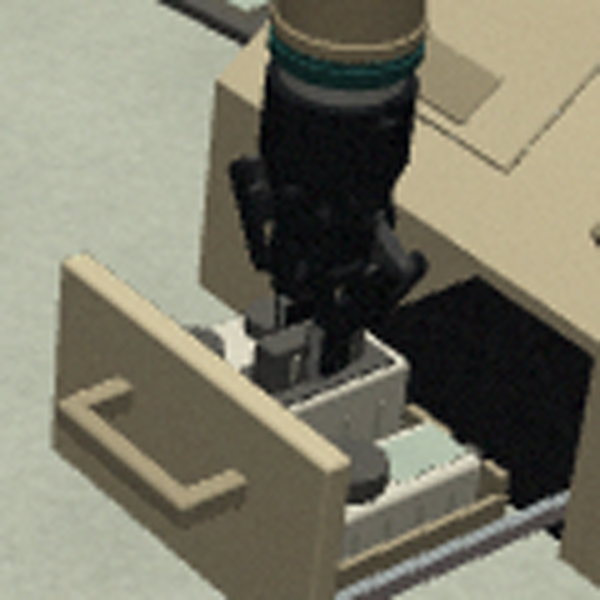

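{"name": "drive_tool", "arguments": {
  "deltas": "0 0 0.001 0 0; 0 0 0.002 0 0; 0 0 0.002 0 0"
}}

```text
clock: 10.38
eef_pos: [549.9, 277.9, 102.0]
tool_rot: [3.141, -0.0, 1.588]
force: [0.2, -0.2, -2.3]
width: 16.7
```

{"name": "drive_tool", "arguments": {
  "deltas": "0 0 0.0007 0 0; 0 0 0.0015 0 0; 0 0 0.0015 0 0"
}}

```text
clock: 10.75
eef_pos: [550.1, 277.9, 101.9]
tool_rot: [3.14, -0.0, 1.587]
force: [-1.3, -2.0, 8.6]
width: 16.4
```

{"name": "drive_tool", "arguments": {
  "deltas": "0 0 -0.0005 0 0.02; 0 0 -0.0005 0 0.03; 0 0 -0.0005 0 0.036; 0 0 -0.0005 0 0.036; 0 0 -0.0005 0 0.036; 0 0 -0.0005 0 0.036; 0 0 -0.0005 0 0.036"
}}

```text
clock: 11.62
eef_pos: [549.7, 277.8, 100.8]
tool_rot: [3.142, 0.0, 1.588]
force: [0.8, 0.1, 0.4]
width: 35.9
```

{"name": "drive_tool", "arguments": {
  "deltas": "0 0 -0.02 0 0.036; 0 0 -0.05 0 0.036; 0 0 -0.09 0 0.036; 0 0 -0.13 0 0.036; -0.04 0 -0.14 0 0.036; -0.09 0 -0.14 0 0.036; -0.14 0 -0.14 0 0.036; -0.18 0 -0.14 0 0.036; -0.2 0 -0.14 0 0.036; -0.2 0 -0.14 0 0.036"
}}

```text
clock: 12.88
eef_pos: [553.3, 77.1, 240.9]
tool_rot: [3.141, -0.0, 1.586]
force: [0.1, -0.6, -0.2]
width: 36.0
```

```bash
python3 - <<'E'
from h import *
s=ctrl.read_state();print(s['eef_pos'],s['tool_rot'],s['force'],s['clock'])
for n in ['scene','top']:
    im=imaging.get_image(n); save(im,n+'7.png',5,(330,140,450,260) if n=='scene' else (170,210,290,320)); w=cloud(im)
    x,y,z=w[...,0],w[...,1],w[...,2]
    for t,(x0,x1,y0,y1,a,b) in dict(body=(515,590,213,345,92,104),grip=(515,590,213,345,116,136),panel=(430,670,185,212,133,146),twin=(450,516,215,335,75,88),single=(583,650,215,335,68,81)).items():
        m=(x>x0)&(x<x1)&(y>y0)&(y<y1)&(z>a)&(z<b); p=w[m]
        if len(p)<9: print(n,t,len(p)); continue
        r=cv2.minAreaRect(p[:,:2].astype(np.float32)); print(n,t,len(p),np.round(r[0],1),np.round(r[1],1),round(r[2],2),'z',np.percentile(p[:,2],[10,50,90]).round(1))
E
```

```text
[553.2878344   77.0611575  240.85665792] [ 3.14141968e+00 -7.65202799e-05  1.58550869e+00] [ 0.08618876 -0.55263873 -0.18349719] 12.875
scene body 184 [554.5 287.7] [86.4 48.4] 88.36 z [ 94.4  98.3 102.6]
scene grip 154 [551.4 274.6] [25.5 66.2] 3.21 z [117.8 124.  127.4]
scene panel 430 [555. 199.] [227.1  24. ] 1.07 z [135.3 138.6 141.9]
scene twin 72 [485.8 290.1] [41.1 71.1] 16.34 z [79.3 82.1 86.3]
scene single 249 [613.4 286.4] [49.9 97.7] 0.87 z [70.  73.6 77.4]
top body 497 [547.4 276.8] [ 46.  108.8] 0.67 z [ 94.4  98.2 102.2]
top grip 191 [547.3 276.4] [19.  63.3] 2.53 z [119.6 125.  129.6]
top panel 609 [549.8 201.8] [220.7  18.8] 0.83 z [135.3 139.1 143. ]
top twin 484 [487.1 275.1] [ 46.  109.3] 0.81 z [76.8 81.1 85.5]
top single 479 [608.4 277. ] [ 46.2 108.4] 1.56 z [69.8 73.9 78.1]
```

View pics/scene7.png

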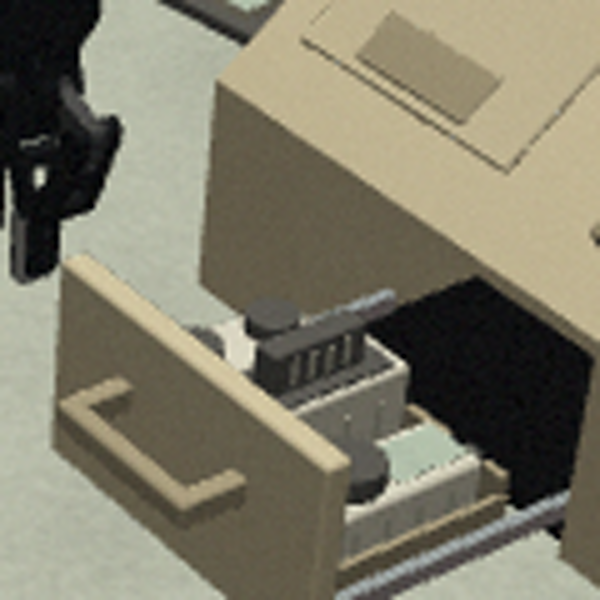

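View pics/top7.png

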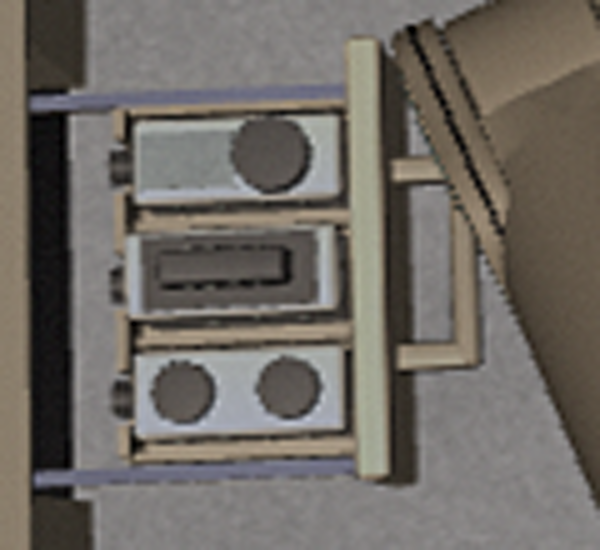

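Pack is seated: it measures (547.4, 276.8) against the lane middle of about (547.8, 276), with its body top at z 98. Next I'll shut the drawer with closed fingers on the pull bar.

{"name": "drive_tool", "arguments": {
  "deltas": "0.015 -0.001 0.02 0 0; 0.03 -0.001 0.06 0 0; 0.03 -0.001 0.1 0 0; 0.03 -0.001 0.14 0 0; 0.03 -0.001 0.158 0 0; 0.03 -0.001 0.161 0 0; 0.03 -0.001 0.161 0 0"
}}

```text
clock: 13.85
eef_pos: [551.9, 109.5, 80.3]
tool_rot: [3.141, -0.001, 1.589]
force: [0.2, -0.2, -0.1]
width: 0.2
```

{"name": "drive_tool", "arguments": {
  "deltas": "0.01 0 0 0 0; 0.018 0 0 0 0; 0.023 0 0 0 0; 0.028 0 0 0 0; 0.033 0 0 0 0; 0.038 0 0 0 0; 0.043 0 0 0 0; 0.048 0 0 0 0; 0.053 0 0 0 0"
}}

```text
clock: 14.98
eef_pos: [550.7, 160.9, 79.9]
tool_rot: [3.142, 0.0, 1.587]
force: [-0.1, -3.9, 1.9]
width: 0.1
```

```bash
python3 - <<'E'
from h import *
s=ctrl.read_state();print(s['eef_pos'],s['qpos'],s['clock'])
for n in ['scene']:
    im=imaging.get_image(n); save(im,n+'8.png',4,(310,120,470,260)); w=cloud(im)
    x,y,z=w[...,0],w[...,1],w[...,2]
    m=(abs(x-640)<15)&(y>150)&(y<450)&(z>45)&(z<125); print(np.percentile(y[m],[5,20,50]))
im=imaging.get_image('top'); w=cloud(im); x,y,z=w[...,0],w[...,1],w[...,2]
m=(x>440)&(x<670)&(z>132)&(z<148)&(y>150)&(y<300); print('panel',np.percentile(w[m],[1,50,99],axis=0).round(1).tolist())
m=(x>690)&(x<730)&(z>80)&(y>300)&(y<420); print('housing min y',np.percentile(y[m],[0,1,5]), )
E
```

```text
[550.73609317 160.9297747   79.86378052] [-0.1563023   0.73937083 -0.27798227  1.85358973  0.33677972  0.59463829
 -0.62971355] 14.975
[213.06327031 215.69517772 280.8823437 ]
panel [[440.4, 214.7, 132.5], [496.9, 224.5, 138.7], [657.2, 263.6, 146.0]]
housing min y [368.35831195 368.99206654 369.84210417]
```

View pics/scene8.png

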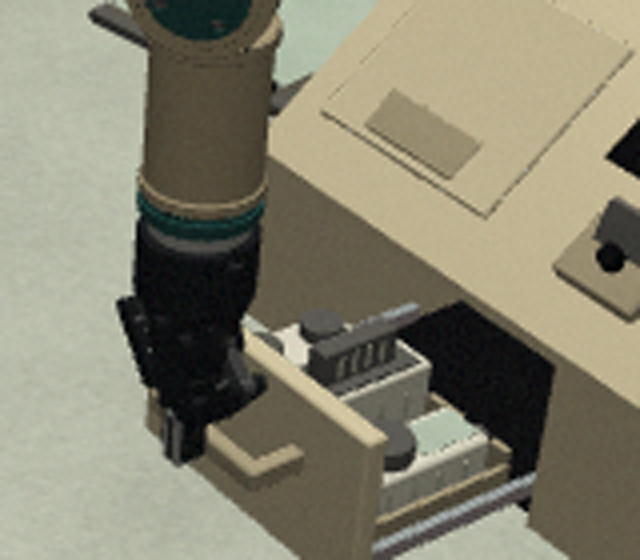

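{"name": "drive_tool", "arguments": {
  "deltas": "0.01 0 0 0 0; 0.022 0 0 0 0; 0.036 0 0 0 0; 0.05 0 0 0 0; 0.064 0 0 0 0; 0.078 0 0 0 0; 0.09 0 0 0 0; 0.1 0 0 0 0; 0.107 0 0 0 0; 0.112 0 0 0 0; 0.115 0 0 0 0"
}}

```text
clock: 16.45
eef_pos: [548.7, 276.0, 79.8]
tool_rot: [-3.141, 0.0, 1.588]
force: [0.9, -3.4, -0.8]
width: 0.1
```

```bash
cat > chk.py <<'E'
from h import *
import sys
k=sys.argv[1]
s=ctrl.read_state();print(s['eef_pos'],s['force'],s['clock'])
im=imaging.get_image('scene'); save(im,f'scene{k}.png',4,(310,120,470,260))
im=imaging.get_image('top'); save(im,f'top{k}.png',4,(150,180,310,320)); w=cloud(im); x,y,z=w[...,0],w[...,1],w[...,2]
m=(x>610)&(x<655)&(z>132)&(z<146)&(y>150)&(y<375); print('panel',m.sum(),np.percentile(w[m],[1,50,99],axis=0).round(1).tolist())
E
python3 chk.py 9
```

```text
[548.65760981 275.96497162  79.83077366] [ 0.86383126 -3.36867323 -0.78349648] 16.45
panel 5 [[632.6, 370.0, 141.7], [647.3, 370.2, 145.2], [654.8, 370.9, 145.8]]
```

View pics/scene9.png

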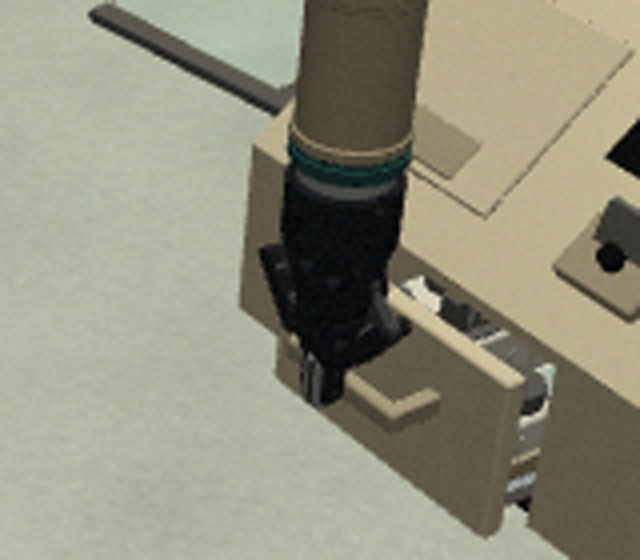

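View pics/top9.png

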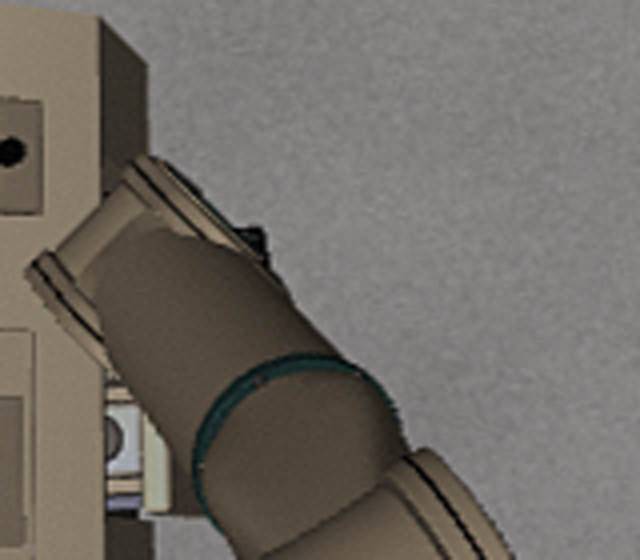

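{"name": "drive_tool", "arguments": {
  "deltas": "0.004 0 0 0 0; 0.008 0 0 0 0; 0.012 0 0 0 0; 0.015 0 0 0 0; 0.017 0 0 0 0; 0.019 0 0 0 0"
}}

```text
clock: 17.3
eef_pos: [548.3, 294.9, 79.9]
tool_rot: [-3.141, 0.0, 1.588]
force: [-1.3, -3.0, 2.7]
width: -0.1
```

{"name": "drive_tool", "arguments": {
  "deltas": "0.002 0 0 0 0; 0.004 0 0 0 0; 0.006 0 0 0 0"
}}

```text
clock: 17.68
eef_pos: [548.2, 296.6, 79.8]
tool_rot: [-3.14, 0.007, 1.586]
force: [-2.8, -12.9, 8.6]
width: 0.2
```

```bash
python3 chk.py 10
```

```text
[548.22598196 296.60817868  79.82744423] [ -2.76308965 -12.89522452   8.60810984] 17.675
panel 10 [[647.9, 350.1, 132.6], [651.4, 352.9, 137.2], [653.6, 359.4, 141.3]]
```

View pics/scene10.png

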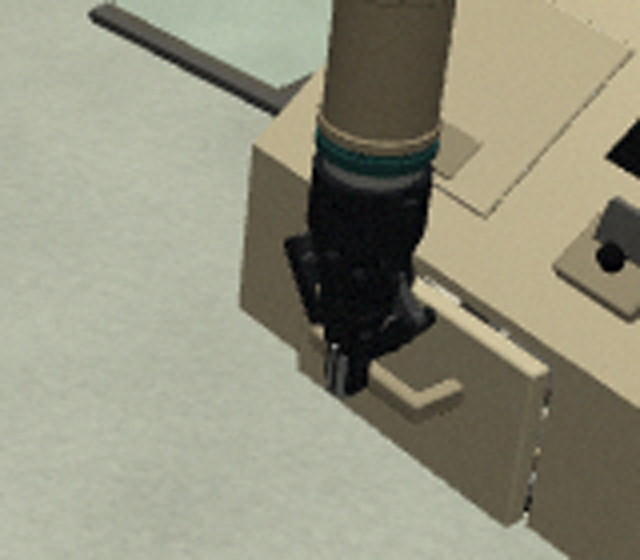

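```bash
python3 - <<'E'
from h import *
im=imaging.get_image('scene'); save(im,'z11.png',10,(405,180,465,255)); w=cloud(im); x,y,z=w[...,0],w[...,1],w[...,2]
for a,b in((560,580),(580,600),(600,620),(620,640),(640,656)):
    m=(x>a)&(x<b)&(z>50)&(z<125)&(y>320)&(y<365); p=w[m]
    m2=(x>a)&(x<b)&(z>148)&(z<153)&(y>320)&(y<400)
    print(a,m.sum(),np.median(y[m]) if m.any() else '', m2.sum(), np.median(y[m2]) if m2.any() else '')
for a in (665,685,705,725,740):
    m=(abs(x-a)<8)&(z>50)&(z<135)&(y>340)&(y<400); print('house',a,m.sum(),np.median(y[m]) if m.any() else '')
E
```

```text
560 82 349.21680511374973 12 367.47597339341394
580 108 348.96546178734826 8 367.78839407962585
600 172 348.64714063965226 11 368.89505114355825
620 135 349.85453463129136 13 368.94176515087224
640 116 350.56621478826776 9 370.0291087815888
house 665 217 363.9833142099743
house 685 129 369.6536089054629
house 705 135 369.5939924670821
house 725 132 369.7226995914788
house 740 190 371.2235264011457
```

View pics/z11.png

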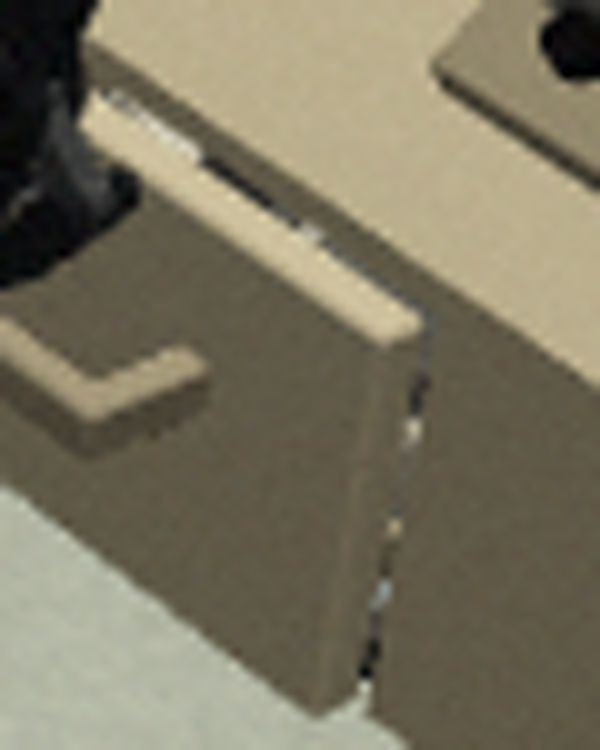

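{"name": "drive_tool", "arguments": {
  "deltas": "0.001 0 0 0 0; 0.002 0 0 0 0; 0.002 0 0 0 0; 0.002 0 0 0 0"
}}

```text
clock: 18.32
eef_pos: [548.2, 296.6, 79.8]
tool_rot: [-3.139, 0.009, 1.585]
force: [-3.0, -13.2, 9.6]
width: 0.0
```

```bash
python3 - <<'E'
from h import *
s=ctrl.read_state(); print(s['eef_pos'],s['tool_rot'],s['force'])
im=imaging.get_image('scene'); save(im,'z12.png',3,(300,80,480,260)); w=cloud(im); x,y,z=w[...,0],w[...,1],w[...,2]
m=(x>560)&(x<656)&(z>50)&(z<125)&(y>320)&(y<365); print(np.median(y[m]))
im=imaging.get_image('top'); save(im,'t12.png',4,(150,180,310,320))
E
```

```text
[548.20631604 296.58162073  79.82395009] [-3.13903982  0.00927658  1.58477227] [ -3.04996689 -13.19680264   9.62594582]
349.88335698359367
```

View pics/z12.png

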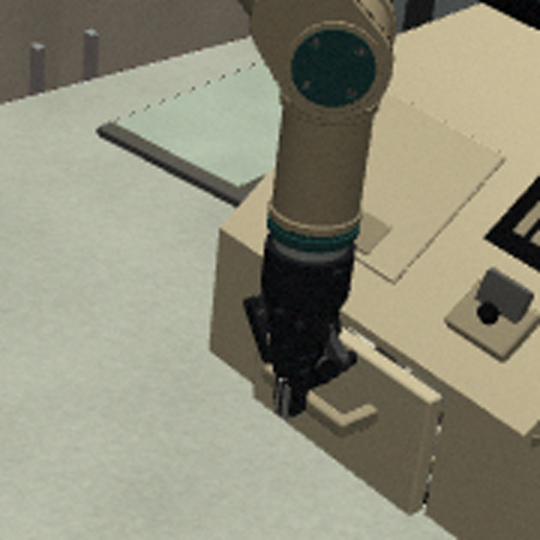

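View pics/t12.png

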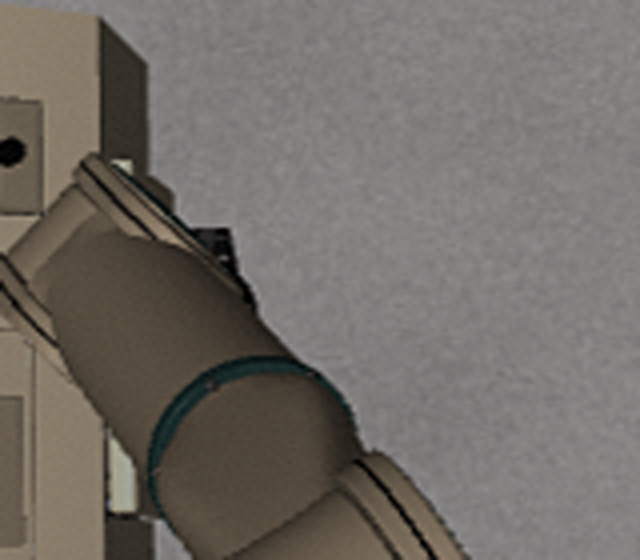

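{"name": "drive_tool", "arguments": {
  "deltas": "0.002 0 0 0 0; 0.004 0 0 0 0; 0.006 0 0 0 0; 0.006 0 0 0 0; 0.006 0 0 0 0"
}}

```text
clock: 19.05
eef_pos: [548.2, 296.6, 79.9]
tool_rot: [-3.137, 0.018, 1.582]
force: [-2.6, -23.0, 15.9]
width: -0.0
```

```bash
python3 - <<'E'
from h import *
s=ctrl.read_state(); print(s['eef_pos'],s['tool_rot'],s['force'],s['torque'],s['qd'])
im=imaging.get_image('scene'); save(im,'z13.png',10,(405,180,465,255)); w=cloud(im); x,y,z=w[...,0],w[...,1],w[...,2]
m=(x>560)&(x<656)&(z>50)&(z<125)&(y>320)&(y<365); print(np.median(y[m]))
E
```

```text
[548.18664648 296.58853479  79.87493635] [-3.13691509  0.01819508  1.58204401] [ -2.61144801 -22.95428841  15.94892359] [-4.67585503  0.83208801  0.04234559] [ 0.00033883 -0.0020381   0.00195976 -0.00027861 -0.00033077 -0.00076757
 -0.00109086]
349.8260299188107
```

View pics/z13.png

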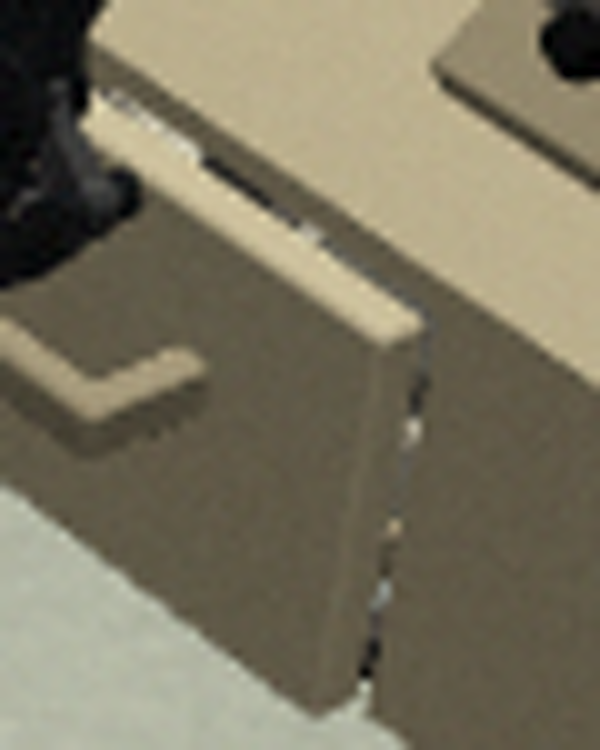

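{"name": "drive_tool", "arguments": {
  "deltas": "-0.006 0 0 0 0; -0.012 0 0 0 0; -0.02 0 0 0 0; -0.04 0 0 0 0; -0.07 0 0 0 0; -0.1 0 0 0 0; -0.12 0 -0.03 0 0; -0.13 0 -0.08 0 0; -0.14 0 -0.12 0 0; -0.14 0 -0.13 0 0; -0.14 0 -0.13 0 0; -0.14 0 -0.13 0 0"
}}

```text
clock: 20.6
eef_pos: [549.6, 168.7, 208.4]
tool_rot: [-3.139, 0.001, 1.588]
force: [-0.4, 0.6, -0.7]
width: -0.1
```

```bash
python3 - <<'E'
from h import *
s=ctrl.read_state(); print(s['eef_pos'],s['force'],s['clock'])
im=imaging.get_image('scene'); save(im,'s14.png',4,(330,120,490,260)); w=cloud(im); x,y,z=w[...,0],w[...,1],w[...,2]
m=(x>560)&(x<656)&(z>50)&(z<125)&(y>320)&(y<365); print('panel',np.median(y[m]),np.median(x[m]))
for a in (430,680,700,720):
    m=(abs(x-a)<9)&(z>50)&(z<135)&(y>330)&(y<400); print('house',a,m.sum(),np.median(y[m]) if m.any() else '')
im=imaging.get_image('top'); save(im,'t14.png'); w=cloud(im); x,y,z=w[...,0],w[...,1],w[...,2]
m=(x>440)&(x<670)&(z>134)&(z<146)&(y>330)&(y<369); print('panel top',m.sum(),np.percentile(w[m],[1,50,99],axis=0).round(1).tolist())
E
```

```text
[549.60151193 168.65844139 208.35752592] [-0.39924802  0.63769499 -0.65619057] 20.6
panel 349.85768044253916 612.105269916713
house 430 19 363.76287440850433
house 680 146 369.15434922958116
house 700 151 369.39401062187994
house 720 157 369.8116078726763
panel top 625 [[443.3, 348.2, 134.4], [542.0, 358.2, 139.3], [654.1, 368.1, 145.6]]
```

View pics/s14.png

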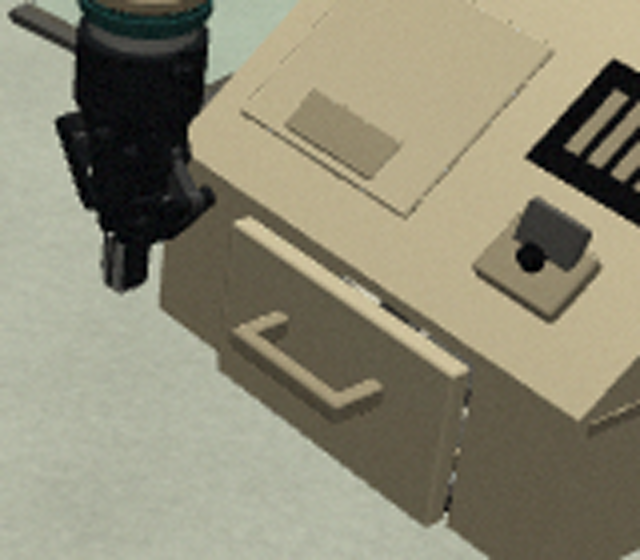

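View pics/t14.png

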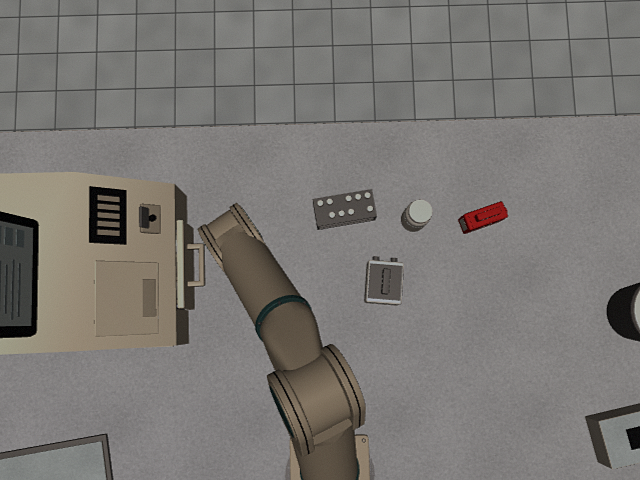

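```bash
python3 -c "
from cell import ctrl; print(ctrl.finish_job())"
```

```text
the job is handed in; nothing more can be done
None
```

The white one-nozzle pack is in the middle lane with its nozzle to the back, the drawer is shut, and I handed the job in at about 20.7 s. No verdict was reported.

- **Pack:** I gripped it from above, carried it upright and set it down slowly until it touched the lane floor. Then I released it while the drawer was still about 157 mm open. In the top camera it sat within about 1 mm of the lane's middle, with its body top at 98 mm as expected. The two cameras disagreed with each other by a few millimetres, so I relied on offsets measured within one picture.
- **Drawer:** I pushed the pull bar with closed fingers at about 0.11 m/s on average and crept the last 25 mm. It met a rigid stop that did not move under about 23 N.
- **Last checks:**
  - Depth readings put the panel's inner face within about 1 mm of the housing. The pictures still show a slit about a pixel wide, which I could not explain.
  - The pack could not be seen once the drawer was shut, so its final position was not checked.
  - The arm stood clear with no force on it. The wide pack, tube rack, jar and red look-alike are where they were in the picture.

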